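Shift the tube mixer's gated selector lever to the purple slot

ROBOT

A 6-joint arm with a two-finger parallel gripper is mounted at the origin on a cart in front of the work surface, level with it; the furniture and walls round the work are solid. World frame = base frame: x ahead of the robot, y to its left, z up, the work surface at z = 0. Lengths are in m, angles in degrees, forces in N, time in s.
With the tool pointing down it reaches from about 0.3 to 0.75 m from the base axis. Payload 8.5 kg.
Tool frame: the origin (TCP) lies at the very end of the fingers, on their centre line; the grasp point (between the pads) lies 19 mm behind it (env.grip_point_offset is the distance from the TCP to the grasp point, in m); z points along the fingers, y is the direction in which the jaws open and shut (so a half turn about z gives the same grasp; the last joint's range is limited). The gripper opens to 85 mm and grips with 20 to 120 N. Pads are 22 mm wide; open, the fingers measure 114 mm over their backs; the gripper's body (76 mm by 85 mm) begins 54 mm behind the grasp point. The pads swing forward as they close: fully open they stand 13 mm farther back than shut.
Start: joints at [57.45, 21.807, 74.336, -0, 83.858, -12.336], TCP at [0.19, 0.516, 0.231] pointing down, gripper open.
Joint ranges: [-178.18, 178.18], [-50.72, 133.34], [12.68, 142.11], [-81.47, 261.47], [9.98, 163.14], [-165.26, 165.26]. Speed limits (degrees/s): [136.94, 136.94, 180, 180, 180, 180].

INTERFACE

Orientations are given as a 3x3 rotation matrix whose columns are the frame's x, y, z axes.
In Python, from rig import env gives the robot as it stands.
- The arm moves only by the tool move_arm, never from a script. Its argument "moves" is a list of rows, each a list of 4 numbers: the shift along the tool's x, y, z in mm, then the turn about the tool's z in rad. In form: [[tx, ty, tz, spin], ...]. A call has 1 to 20 rows; each row is the pose to reach, as a shift and turn from the pose commanded when the call began, along the tool's axes at that moment; what a row does not reach only later rows make up. A row lasts 1/10 s, in which the tool goes at most 50 mm and 8.59 degrees, less where a joint would pass 70% of its speed; a pose out of reach is approached as far as the arm can. A call with a gripper value outside its range is refused whole. "grip" is the closure, from 0 (fully open) to 1 (shut), set as the call begins (left out, the last holds). The fingers move at their own pace and stop on an object; "grip_force" is the grip in N (left out, the last holds). Time passes only in rows, so rows that repeat a pose let the fingers close. It gives the time, the measured TCP pose, the force and the opening at its end, in the units of the state.
- env.observe(): the state, without advancing time (a new reading comes with each control period).
- env.get_image(name): name is "scene" or "top" or "wrist"; returns the picture (420x560x3 uint8, red, green, blue); there is no depth.
- env.get_calibration(name): a dict with "fovy" (degrees; the focal length in pixels is half the picture's height over the tangent of half this angle, whatever the lens; pixels are square), "cx", "cy" (the principal point, pixels), "extrinsics" (4x4, takes a point from world to camera coordinates); the wrist camera has in their place "tool_from_camera" (4x4, takes a point from camera to tool coordinates, whose origin is the TCP and whose axes are the flange's). Camera axes: x right, y up, looking along -z (the intrinsics and any distortion apply to the point x, -y, -z); pixel columns grow to the right and rows downward; lengths in m; the calibration is good to about 2 mm. A picture is of the moment at which its call begins: read the wrist's pose just before it. get_calibration takes no time and is no camera call.
- env.close_job(): hands the job in, once; it reports no verdict.
Trained networks look in the newest picture that a camera, given by its name, has taken for a name from the list of things; names that differ only in an ending like _2 or _b are one class to them, and where a whole thing is asked for, a point or a joint stands for the part that bears it (a point fixed in the world has none). Each returns a list of dicts, best first, with "conf" (0 to 1); they miss things now and then, are a little off and sometimes report something else, mostly with a low value. They report only what shows in the picture. A call takes as long as a camera call.
- env.silhouettes(camera, name): "region" (420x560 bool, what is visible of it) and "point" ([row, column] in pixels, amid what is visible of it).
- env.tip_of(camera, name): "point" ([row, column] in pixels: a listed point, or the origin of a listed thing).
The state is a dict: "time_s": time; "q": joint angles; "qvel": joint speeds; "joint_efforts": joint torques, N m; "position": TCP position; "tool_rot": TCP orientation; "ft_force": force on the tool from outside, world axes, zero at the start; "wrist_torque": the same for the moment, N m; "grip_width": finger opening in m.
Only numpy, scipy, OpenCV 4.12 (cv2) and the standard library are available. Lean on these libraries where they do the work, as an engineer would, in place of code of your own. Each camera call takes 0.05 s, during which the arm holds its last target.

TASK

The tubes on the mixer have purple stoppers: with the fingertips, push the mixer's selector lever out of its park slot, along the cross channel of the gate, and fully home into the slot beside the purple tag, without running it into any other coloured slot. Only push the lever, do not pinch it; leave the tubes lying on the rollers, do not touch or move the specimen cup and the dropper vial, and finish with the gripper clear.

Things in the scene. Friction and masses are not known exactly. Their poses are not given: they have to be found in the camera images.
- mixer: Light grey bench-top tube mixer, fixed to the counter, 160 (x) x 140 (y) x 76 mm tall; its nearer part (-x) carries an aluminium gate plate with the lever, its farther part three black rollers with two tubes lying on them (tubes' tops 85 mm above the counter). Origin: centre of its underside. Its +x axis points away from the robot at yaw 0, +y to the left, z up
- gate (a point): Centre of the gate on the plate's top, 76 mm above the counter; axes as the mixer's. The lever pivots 64 mm below it. Cross channel along y, 12 mm wide; slots 11 mm wide: park slot at y = 0 on the near side (-x) only (plain wall opposite), and a near and a far coloured slot at each end of the channel (y = +-20 mm at the plate). Stem 6 mm thick. Above the plate: only lever and tags
- knob (a point): Centre of the lever's sky-blue knob, 138 mm from the pivot along the lever (so about 150 mm above the counter when upright); the knob is 28 mm across its lobes and 28 mm tall along the lever; z along the lever. Below it a four-ribbed steel shaft, 12 mm across and 46 mm long, then the stem. The lever stays where it is left (no spring) and takes about 2 to 3 N at the knob to move
- lever_side (a joint): Lean of the lever to the mixer's left (+y), rad: the knob is 0.138 sin(value) to the left; 0 in the park slot, about +0.32 (0.29 to 0.36) in the left slots, -0.32 in the right slots; stops at +-0.362
- lever_fore (a joint): Lean of the lever to the mixer's +x (away from the robot), rad: the knob is 0.138 sin(value) ahead; 0 in the middle of the cross channel (free side travel within about +-0.05), +0.30 at the stop of the far slots, -0.30 at the stop of the near and park slots. Starts in the park slot, -0.30 to -0.20
- purple_tag: Purple tag, 19 x 24 x 3 mm, fixed flat on the gate plate beside one of the four coloured slots (0.0145 m to the near or far side of gate along the mixer's x, 0.041 m to its left or right along y); which tag is at which slot changes. Origin: centre of its underside
- red_tag: Red tag, 19 x 24 x 3 mm, fixed flat on the gate plate beside one of the four coloured slots (0.0145 m to the near or far side of gate along the mixer's x, 0.041 m to its left or right along y); which tag is at which slot changes. Origin: centre of its underside
- green_tag: Green tag, 19 x 24 x 3 mm, fixed flat on the gate plate beside one of the four coloured slots (0.0145 m to the near or far side of gate along the mixer's x, 0.041 m to its left or right along y); which tag is at which slot changes. Origin: centre of its underside
- yellow_tag: Yellow tag, 19 x 24 x 3 mm, fixed flat on the gate plate beside one of the four coloured slots (0.0145 m to the near or far side of gate along the mixer's x, 0.041 m to its left or right along y); which tag is at which slot changes. Origin: centre of its underside
- tube_1: Loose stoppered sample tube (purple stopper), 15 mm thick, 84 mm long along its y, lying on the nearer two rollers; origin: centre of its underside
- tube_2: The same kind of tube, lying on the farther two rollers
- knob_near: the near (-x) lobe of the lever's sky-blue four-lobed knob with the near (-x) rib of the shaft below it; its origin lies at the lever's pivot: use knob to find the knob
- knob_far: the far (+x) lobe of the lever's sky-blue four-lobed knob with the far (+x) rib of the shaft below it; its origin lies at the lever's pivot: use knob to find the knob
- knob_left: the left (+y) lobe of the lever's sky-blue four-lobed knob with the left (+y) rib of the shaft below it; its origin lies at the lever's pivot: use knob to find the knob
- knob_right: the right (-y) lobe of the lever's sky-blue four-lobed knob with the right (-y) rib of the shaft below it; its origin lies at the lever's pivot: use knob to find the knob
- specimen_cup: Loose white specimen cup with lid, 49 mm wide, 55 mm tall, on the brown tray to the right; leave alone
- dropper_vial: Loose small amber dropper vial with white cap, 26 mm wide, 58 mm tall, on the counter right of the mixer; leave alone

How it is judged:
By the outcome, as a careful person would: the job done as asked, in the order asked, and still so for the second after the job is handed in, with the robot touching nothing.
It also fails if it takes over 43 s, if anything falls off the work surface, if the arm or the gripper's body presses on something with over 40 N, if the wrist force passes 120 N, or if a joint passes its speed limit or range.

## Working session

There is one attempt and no reset: what is moved stays moved. The work goes in short steps, Python scripts to look and compute and a tool call to move; the robot and the scene stay as the last step left them, time stands still between calls to the robot, and variables do not carry over. Pictures are saved under pics/ and viewed, and the job is handed in when it is done.

Besides the shell and the picture viewer there is one more tool, called after "Emit:" as name(argument=value, ...), one argument or row to a line, values as JSON. move_arm: Moves the arm, as the interface text tells. Its arguments: {"type":"object","properties":{"moves":{"type":"array"},"grip":{"type":"number"},"grip_force":{"type":"number"}},"required":["moves"]}

```bash
ls; mkdir -p pics; python3 - <<'E'
from rig import env
import cv2
o=env.observe();print(o)
for c in ["scene","top"]:
    im=env.get_image(c);cv2.imwrite(f"pics/{c}0.png",im[:,:,::-1])
    print(env.get_calibration(c))
    for n in ["knob","gate","purple_tag","red_tag","green_tag","yellow_tag","mixer"]:
        r=env.tip_of(c,n); print(c,n,[(x['point'],round(x['conf'],2)) for x in r[:3]])
print(env.get_calibration("wrist"), env.observe()['time_s'])
E
```

```text
pics
{'time_s': 0.0, 'q': array([ 5.74507895e+01,  2.18404696e+01,  7.43856000e+01,  1.48617258e-03,
        8.38581775e+01, -1.23363367e+01]), 'qvel': array([ 0.00757802,  0.0139293 , -0.04649745,  0.11312905, -0.02370626,
        0.00397626]), 'joint_efforts': array([ 4.40086042e-04, -4.48475468e+01, -2.31270951e+01, -2.03875456e-04,
        4.81281022e-03,  3.25069891e-05]), 'position': array([0.18986657, 0.51587087, 0.23071168]), 'tool_rot': array([[-9.38414311e-01,  3.45511101e-01, -8.12843117e-04],
       [ 3.45511891e-01,  9.38413572e-01, -1.22555892e-03],
       [ 3.39338802e-04, -1.43092899e-03, -9.99998919e-01]]), 'ft_force': array([-0.73804367,  0.31402832,  0.85644333]), 'wrist_torque': array([ 0.00617191, -0.01793589, -0.02724074]), 'grip_width': 0.08544811575741637}
{'fovy': 56.168623014836754, 'cx': 270.68583571116756, 'cy': 210.46239125172426, 'extrinsics': array([[ 0.65814847, -0.75267381, -0.01796467, -0.29016472],
       [ 0.54587217,  0.46061317,  0.69989934, -0.39151777],
       [-0.51852113, -0.47044409,  0.71401554, -0.64446491],
       [ 0.        ,  0.       
[... 912 characters left out ...]
, 0.5)]
top red_tag [([195.6, 208.2], 0.49)]
top green_tag [([199.2, 184.3], 0.68), ([208.9, 202.6], 0.59), ([162.3, 190.3], 0.16)]
top yellow_tag [([199.5, 208.5], 0.55), ([191.2, 192.0], 0.46), ([210.3, 163.9], 0.39)]
top mixer [([192.7, 193.1], 0.96)]
{'fovy': 63.35677917386804, 'cx': 282.22363981648783, 'cy': 207.48558960610993, 'tool_from_camera': array([[ 4.29038303e-05,  9.65268276e-01,  2.61260702e-01,
         6.67809789e-02],
       [ 9.99999977e-01,  1.30060466e-05, -2.12271318e-04,
         5.26224394e-04],
       [-2.08296738e-04,  2.61260705e-01, -9.65268253e-01,
        -1.42101377e-01],
       [ 0.00000000e+00,  0.00000000e+00,  0.00000000e+00,
         1.00000000e+00]])} 0.8
```

```bash
python3 - <<'E'
import cv2
a=cv2.imread("pics/scene0.png");b=cv2.imread("pics/top0.png")
cv2.imwrite("pics/s1.png",a);
cv2.imwrite("pics/s2.png",cv2.resize(a[110:260,150:320],None,fx=4,fy=4,interpolation=2))
cv2.imwrite("pics/t2.png",cv2.resize(b[130:260,110:270],None,fx=4.5,fy=4.5,interpolation=2))
E
```

```text
(no output)
```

View pics/s1.png

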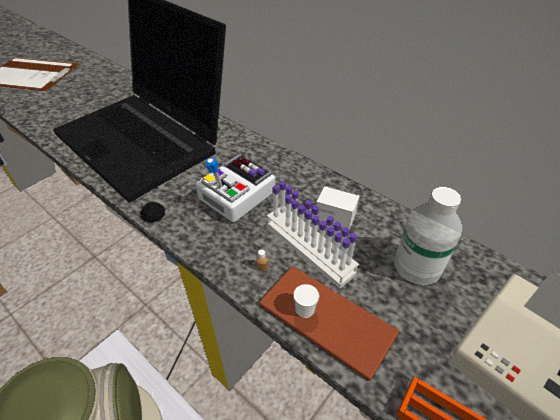

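View pics/s2.png

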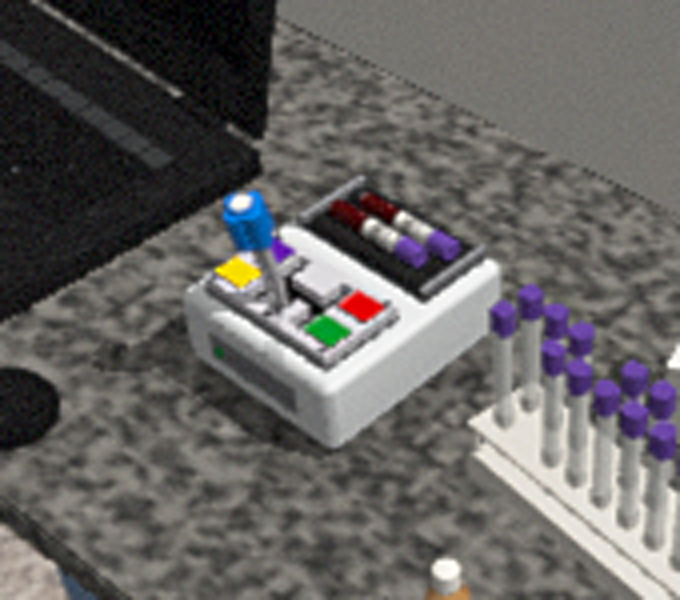

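View pics/t2.png

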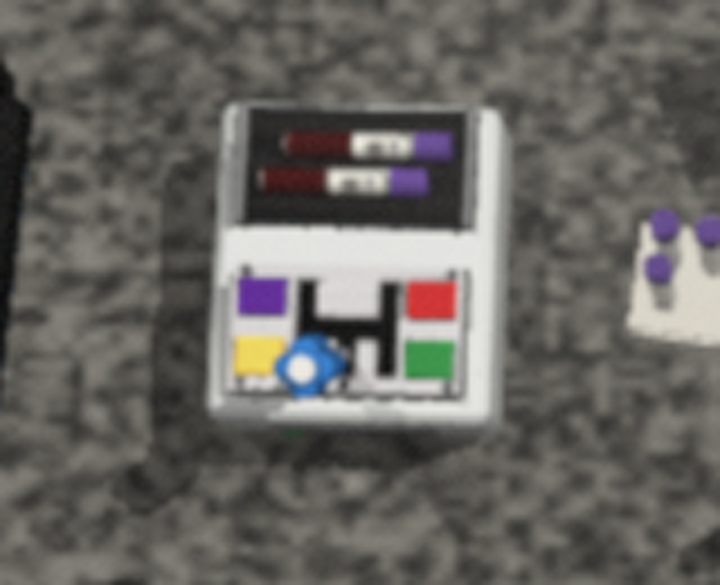

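View pics/top0.png

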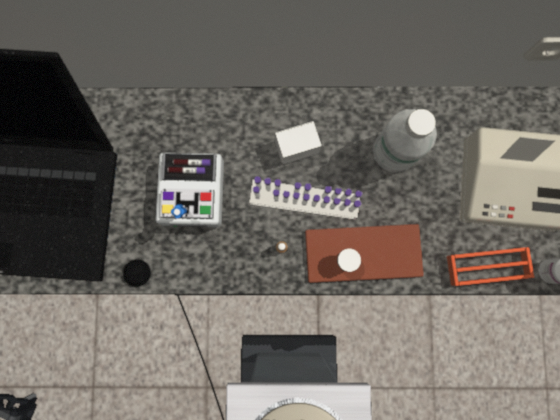

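```bash
cat > h.py <<'E'
import numpy as np,cv2
from rig import env
def ray(c,rc,o=None):
    k=env.get_calibration(c);f=210/np.tan(np.radians(k['fovy']/2))
    d=np.array([(rc[1]-k['cx'])/f,-(rc[0]-k['cy'])/f,-1.])
    E=k['extrinsics'];R=E[:3,:3];return -R.T@E[:3,3],R.T@d
def atz(c,rc,z):
    p,d=ray(c,rc);return p+d*(z-p[2])/d[2]
def tri(a,b):
    (p,d),(q,e)=a,b
    s=np.linalg.lstsq(np.c_[d,-e],q-p,rcond=None)[0]
    return (p+s[0]*d+q+s[1]*e)/2,np.linalg.norm(p+s[0]*d-q-s[1]*e)
def blobs(im,box):
    h=cv2.cvtColor(im[box[0]:box[1],box[2]:box[3]],cv2.COLOR_RGB2HSV);out={}
    for n,lo,hi in [("purple",125,150),("red",0,6),("green",50,75),("yellow",20,32),("blue",98,115)]:
        m=((h[...,0]>=lo)&(h[...,0]<=hi)&(h[...,1]>120)&(h[...,2]>70)).astype('uint8')
        k,l,s,ce=cv2.connectedComponentsWithStats(m)
        out[n]=[(ce[i][::-1]+[box[0],box[2]],s[i,4]) for i in range(1,k) if s[i,4]>8]
    return out
E
python3 - <<'E'
from h import *
im=cv2.imread("pics/top0.png")[:,:,::-1].copy();b=blobs(im,(140,230,155,230))
for n in b:
    for p,a in b[n]: print("top",n,p.round(1),a,atz("top",p,.079).round(4), atz("top",p,.144).round(4))
im=cv2.imread("pics/scene0.png")[:,:,::-1].copy();b2=blobs(im,(140,230,190,262))
for n in b2:
    for p,a in b2[n]: print("scn",n,p.round(1),a,atz("scene",p,.079).round(4))
print(tri(ray("top",b["blue"][0][0]),ray("scene",b2["blue"][0][0])))
E
```

```text
top purple [195.2 167.7] 72 [0.5598 0.2833 0.079 ] [0.549  0.2692 0.144 ]
top red [160.6 180.2] 22 [0.6365 0.2579 0.079 ] [0.621  0.2453 0.144 ]
top red [168.4 173.7] 17 [0.6191 0.2718 0.079 ] [0.6047 0.2583 0.144 ]
top red [196.4 205.4] 79 [0.5571 0.2012 0.079 ] [0.5464 0.192  0.144 ]
top green [209.4 205.1] 55 [0.5286 0.2015 0.079 ] [0.5197 0.1923 0.144 ]
top yellow [208.3 166.3] 74 [0.5311 0.2854 0.079 ] [0.5221 0.2711 0.144 ]
top blue [210.2 180.1] 85 [0.527  0.2555 0.079 ] [0.5182 0.243  0.144 ]
scn purple [172.  255.1] 67 [0.6208 0.2084 0.079 ]
scn purple [172.1 219.7] 18 [0.562 0.278 0.079]
scn red [160.7 244.5] 10 [0.6366 0.2613 0.079 ]
scn red [186.  239.8] 45 [0.557  0.2008 0.079 ]
scn green [192.2 231.4] 46 [0.5276 0.2009 0.079 ]
scn yellow [177.5 209. ] 52 [0.5298 0.2832 0.079 ]
scn blue [165.6 212.1] 131 [0.5673 0.3121 0.079 ]
(array([0.51677774, 0.24339118, 0.1465414 ]), np.float64(0.002736805133247748))
```

Emit:
move_arm(
  moves=[
    [-35,-16,0,-0.03],
    [-70,-32,0,-0.06],
    [-105,-48,0,-0.1],
    [-140,-64,0,-0.13],
    [-175,-80,0,-0.16],
    [-210,-96,0,-0.2],
    [-245,-112,0,-0.23],
    [-280,-128,0,-0.26],
    [-315,-144,0,-0.29],
    [-349,-160,0,-0.318],
    [-349,-160,0,-0.318],
    [-349,-160,0,-0.318],
    [-349,-160,0,-0.318],
  ],
  grip=1,
)

```text
time_s: 2.1
position: [0.4616, 0.246, 0.2314]
tool_rot: [[-0.999, 0.034, -0.0], [0.034, 0.999, 0.0], [0.0, 0.0, -1.0]]
ft_force: [-0.6, 0.4, 0.5]
grip_width: 0.0
```

```bash
python3 - <<'E'
from h import *
o=env.observe();print(o['position'],o['tool_rot'].round(3),o['grip_width'],o['time_s'],o['ft_force'])
for c in ["wrist","scene"]:
    im=env.get_image(c);cv2.imwrite(f"pics/{c}1.png",im[:,:,::-1])
cv2.imwrite("pics/s3.png",cv2.resize(im[60:260,100:320],None,fx=3,fy=3)[:,:,::-1])
E
```

```text
[0.46161448 0.24596782 0.23138203] [[-0.999  0.034 -0.   ]
 [ 0.034  0.999  0.   ]
 [ 0.     0.    -1.   ]] 2.1869938274433243e-05 2.1 [-0.61400609  0.44095532  0.54038171]
```

View pics/wrist1.png

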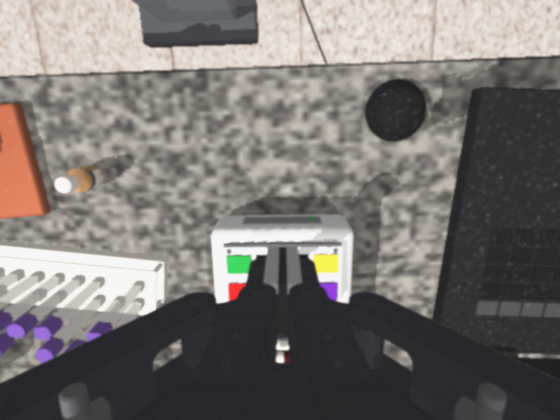

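View pics/s3.png

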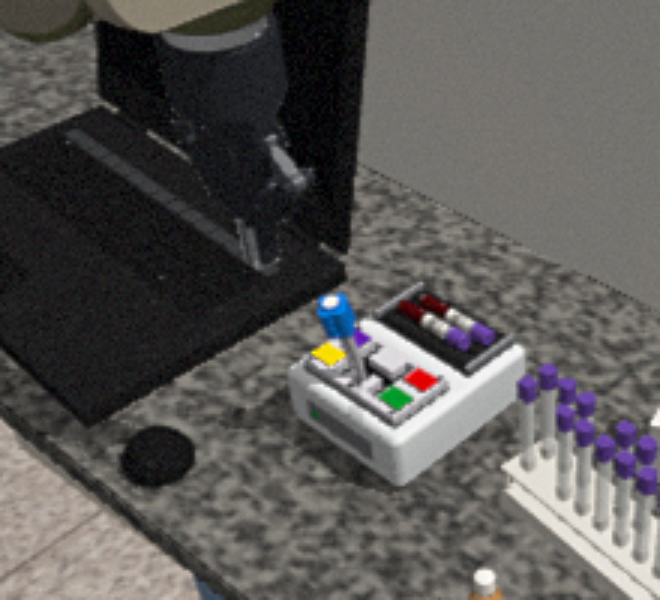

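```bash
cat >> h.py <<'E'
def wz(rc,z,pos,R):
    k=env.get_calibration("wrist");f=210/np.tan(np.radians(k['fovy']/2))
    T=k['tool_from_camera'];d=R@T[:3,:3]@np.array([(rc[1]-k['cx'])/f,-(rc[0]-k['cy'])/f,-1.]);p=pos+R@T[:3,3]
    return p+d*(z-p[2])/d[2]
E
python3 - <<'E'
from h import *
o=env.observe()
im=cv2.imread("pics/wrist1.png")[:,:,::-1].copy();b=blobs(im,(240,310,215,360))
for n in b:
    for p,a in b[n]: print(n,p.round(1),a,wz(p,.079,o['position'],o['tool_rot']).round(4))
im=cv2.imread("pics/scene1.png")[:,:,::-1].copy();b=blobs(im,(140,230,190,262))['blue'];print(b)
E
```

```text
purple [289.9 329.6] 221 [0.5582 0.2893 0.079 ]
red [290.3 234.4] 177 [0.5556 0.1979 0.079 ]
green [263.8 238.6] 387 [0.5282 0.2038 0.079 ]
yellow [262.9 325.3] 402 [0.5299 0.2851 0.079 ]
[(array([165.6259542, 212.1221374]), np.int32(131))]
```

Emit:
move_arm(
  moves=[
    [0,0,25,0],
    [0,0,50,0],
    [0,0,75,0],
    [0,0,101,0],
    [0,0,101,0],
  ],
)

```text
time_s: 2.7
position: [0.4603, 0.2456, 0.1279]
tool_rot: [[-0.999, 0.034, -0.006], [0.034, 0.999, -0.002], [0.006, -0.002, -1.0]]
ft_force: [0.3, -0.1, 0.8]
grip_width: -0.0
```

Emit:
move_arm(
  moves=[
    [-8,0,0,0],
    [-16,0,0,0],
    [-22,0,0,0],
    [-28,0,0,0],
    [-33,0,0,0],
    [-38,0,0,0],
    [-42,0,0,0],
    [-46,0,0,0],
    [-50,0,0,0],
    [-53,0,0,0],
    [-55,0,0,0],
    [-55,0,0,0],
    [-55,0,0,0],
  ],
)

```text
time_s: 4.0
position: [0.5172, 0.2435, 0.1303]
tool_rot: [[-0.999, 0.035, 0.0], [0.035, 0.999, -0.0], [-0.0, -0.0, -1.0]]
ft_force: [-1.4, 0.4, -0.5]
grip_width: 0.0002
```

```bash
python3 - <<'E'
from h import *
o=env.observe();print(o['position'],o['time_s'],o['ft_force'])
for c in ["wrist","scene"]:
    im=env.get_image(c);cv2.imwrite(f"pics/{c}2.png",im[:,:,::-1])
cv2.imwrite("pics/s4.png",cv2.resize(im[100:240,160:300],None,fx=4,fy=4,interpolation=2)[:,:,::-1])
E
```

```text
[0.51724535 0.24345788 0.13026041] 4.0 [-1.38985635  0.36695303 -0.47735465]
```

View pics/s4.png

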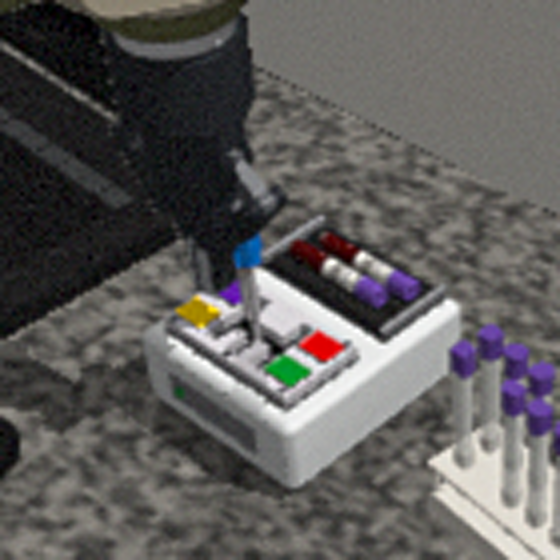

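View pics/wrist2.png

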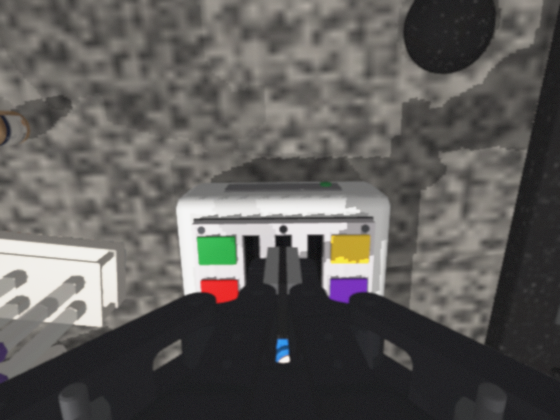

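Emit:
move_arm(
  moves=[
    [-2,0,0,0],
    [-3,0,0,0],
    [-3,0,0,0],
  ],
)

```text
time_s: 4.4
position: [0.5203, 0.2434, 0.1304]
tool_rot: [[-0.999, 0.035, 0.0], [0.035, 0.999, 0.0], [-0.0, 0.0, -1.0]]
ft_force: [-1.2, 0.7, 2.1]
grip_width: -0.0001
```

Emit:
move_arm(
  moves=[
    [8,0,0,0],
    [18,0,0,0],
    [22,-15,0,0],
    [22,-30,0,0],
    [22,-45,0,0],
    [22,-55,0,0],
    [22,-55,0,0],
  ],
)

```text
time_s: 5.1
position: [0.4966, 0.1875, 0.1304]
tool_rot: [[-0.999, 0.037, 0.0], [0.037, 0.999, -0.0], [-0.0, -0.0, -1.0]]
ft_force: [0.5, -0.0, -1.0]
grip_width: 0.0001
```

```bash
python3 - <<'E'
from h import *
o=env.observe();print(o['position'],o['time_s'],o['ft_force'])
S=[]
for c in ["top","scene"]:
    im=env.get_image(c);cv2.imwrite(f"pics/{c}3.png",im[:,:,::-1])
    S.append(cv2.resize(im[120:240,140:280],None,fx=4,fy=4,interpolation=2)[:,:,::-1])
    print(c,blobs(im,(100,240,140,280)))
cv2.imwrite("pics/s5.png",cv2.resize(np.hstack(S),None,fx=.7,fy=.7))
E
```

```text
[0.49663581 0.1875232  0.13042501] 5.1 [ 0.45042972 -0.01763203 -1.00800062]
top {'purple': [], 'red': [(array([160.60869565, 180.39130435]), np.int32(23)), (array([168.45454545, 171.72727273]), np.int32(11))], 'green': [], 'yellow': [], 'blue': []}
scene {'purple': [(array([171.91566265, 256.57831325]), np.int32(83)), (array([189.27272727, 275.51515152]), np.int32(33))], 'red': [(array([186.02325581, 240.11627907]), np.int32(43))], 'green': [(array([192.2173913 , 231.36956522]), np.int32(46))], 'yellow': [(array([177.54901961, 209.05882353]), np.int32(51))], 'blue': []}
```

View pics/s5.png

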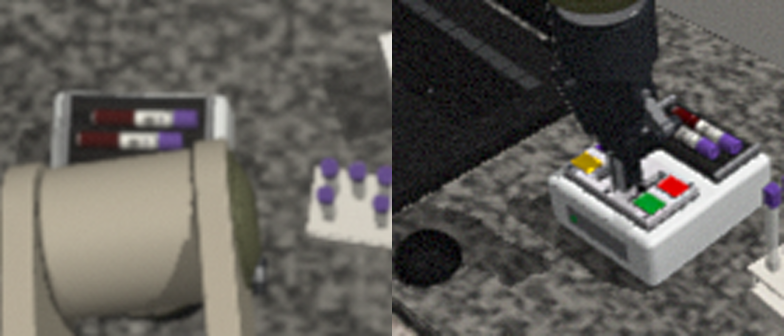

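Emit:
move_arm(
  moves=[
    [15,0,-35,0],
    [30,15,-70,0],
    [38,30,-100,0],
    [38,30,-100,0],
    [38,30,-100,0],
  ],
)

```text
time_s: 5.7
position: [0.4593, 0.221, 0.2303]
tool_rot: [[-0.999, 0.033, 0.001], [0.033, 0.999, 0.0], [-0.001, 0.0, -1.0]]
ft_force: [-0.6, -0.0, -0.9]
grip_width: 0.0002
```

```bash
python3 - <<'E'
from h import *
o=env.observe();print(o['position'],o['time_s'],o['ft_force'])
im=env.get_image("scene");cv2.imwrite(f"pics/scene4.png",im[:,:,::-1])
b=blobs(im,(100,240,140,280))['blue'];print(b)
for p,a in b: print(atz("scene",p,.152))
p=atz("scene",[165.6,212.1],.1465);print("ref old",p)
cv2.imwrite("pics/s6.png",cv2.resize(im[120:240,160:300],None,fx=5,fy=5,interpolation=2)[:,:,::-1])
E
```

```text
[0.45928158 0.22097855 0.23033173] 5.7 [-0.55094642 -0.00670101 -0.87815048]
[(array([159.18604651, 220.26356589]), np.int32(129))]
[0.54037312 0.24164206 0.152     ]
ref old [0.51576917 0.2443937  0.1465    ]
```

View pics/s6.png

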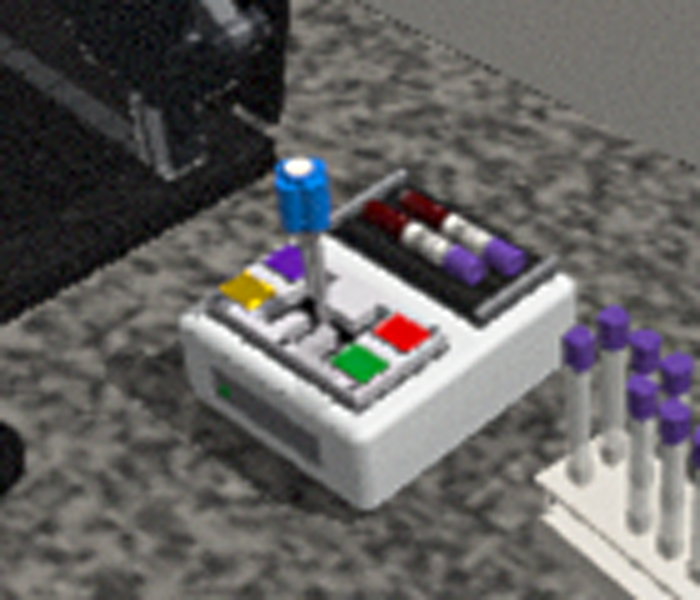

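Emit:
move_arm(
  moves=[
    [0,-30,0,0],
    [-25,-30,0,0],
    [-50,-30,0,0],
    [-83,-30,10,0],
    [-83,-30,35,0],
    [-83,-30,65,0],
    [-83,-30,95,0],
    [-83,-30,95,0],
    [-83,-30,95,0],
  ],
)

```text
time_s: 6.65
position: [0.5414, 0.1873, 0.135]
tool_rot: [[-0.999, 0.035, -0.002], [0.035, 0.999, -0.0], [0.002, -0.0, -1.0]]
ft_force: [-0.6, 0.2, 0.6]
grip_width: 0.0002
```

```bash
python3 - <<'E'
from h import *
o=env.observe();print(o['position'],o['time_s'],o['ft_force'])
im=env.get_image("scene");cv2.imwrite(f"pics/scene5.png",im[:,:,::-1])
cv2.imwrite("pics/s7.png",cv2.resize(im[120:240,160:300],None,fx=5,fy=5,interpolation=2)[:,:,::-1])
E
```

```text
[0.54137054 0.18728848 0.13501916] 6.65 [-0.55712833  0.22484927  0.59632215]
```

View pics/s7.png

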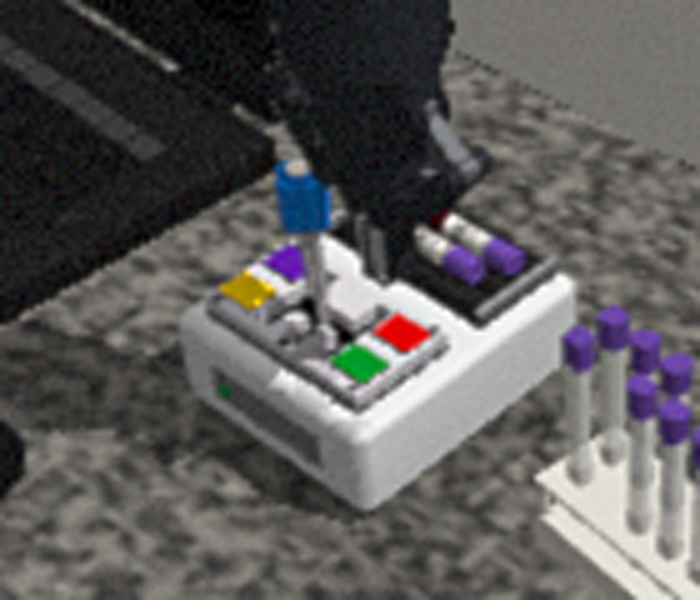

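Emit:
move_arm(
  moves=[
    [0,8,0,0],
    [0,16,0,0],
    [0,22,0,0],
    [0,27,0,0],
    [-0.5,32,0,0],
    [-1,37,0,0],
    [-1,42,0,0],
    [-1.5,46,0,0],
    [-2,50,0,0],
    [-2,54,0,0],
    [-2,54,0,0],
  ],
)

```text
time_s: 7.8
position: [0.5451, 0.242, 0.1351]
tool_rot: [[-0.999, 0.034, -0.0], [0.034, 0.999, 0.0], [0.0, 0.0, -1.0]]
ft_force: [-1.0, -0.9, -0.1]
grip_width: -0.0001
```

```bash
python3 - <<'E'
from h import *
o=env.observe();print(o['position'],o['time_s'],o['ft_force'])
im=env.get_image("scene");cv2.imwrite(f"pics/scene6.png",im[:,:,::-1])
b=blobs(im,(100,240,140,280))['blue'];print(b)
for p,a in b: print(atz("scene",p,.147))
cv2.imwrite("pics/s8.png",cv2.resize(im[120:240,160:300],None,fx=5,fy=5,interpolation=2)[:,:,::-1])
E
```

```text
[0.54506611 0.24198436 0.13506188] 7.8 [-0.95902792 -0.90776936 -0.05351355]
[(array([156.1686747, 211.8313253]), np.int32(83))]
[0.53949119 0.27080259 0.147     ]
```

View pics/s8.png

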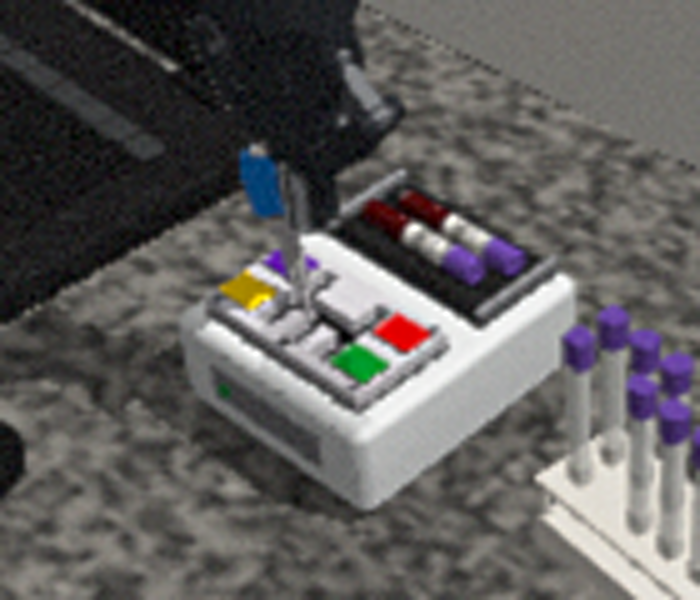

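Emit:
move_arm(
  moves=[
    [0,3,0,0],
    [0,6,0,0],
    [0,9,0,0],
    [0,11,0,0],
    [0,13,0,0],
    [0,13,0,0],
  ],
)

```text
time_s: 8.45
position: [0.5457, 0.2548, 0.1354]
tool_rot: [[-0.999, 0.035, 0.0], [0.035, 0.999, 0.0], [-0.0, 0.0, -1.0]]
ft_force: [0.4, -1.4, 0.0]
grip_width: -0.0001
```

```bash
python3 - <<'E'
from h import *
o=env.observe();print(o['position'],o['time_s'],o['ft_force'])
im=env.get_image("scene");cv2.imwrite(f"pics/scene7.png",im[:,:,::-1])
b=blobs(im,(100,240,140,280))['blue'];print(b)
for p,a in b: print(atz("scene",p,.143))
cv2.imwrite("pics/s9.png",cv2.resize(im[120:240,160:300],None,fx=5,fy=5,interpolation=2)[:,:,::-1])
E
```

```text
[0.54565713 0.25477009 0.13535103] 8.45 [ 0.3502177  -1.38460997  0.00552843]
[(array([155.1   , 208.5625]), np.int32(80))]
[0.5404839  0.28424571 0.143     ]
```

View pics/s9.png

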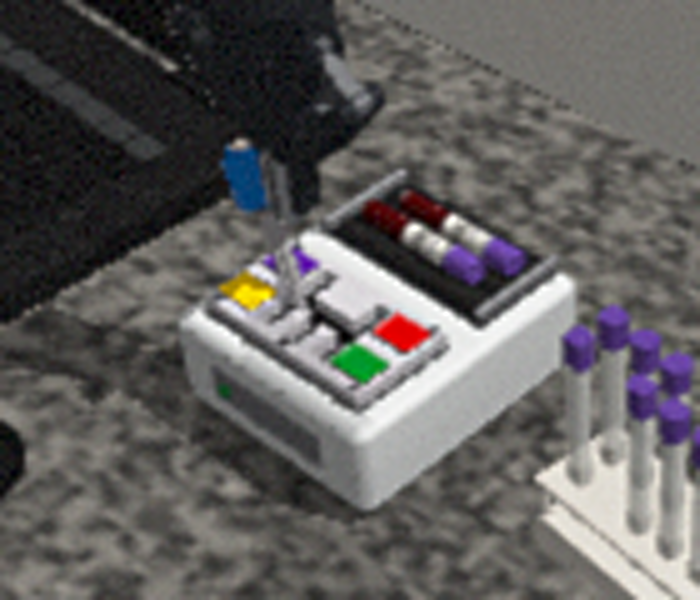

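Emit:
move_arm(
  moves=[
    [0,1.5,0,0],
    [0,3,0,0],
    [0,4,0,0],
    [0,4,0,0],
  ],
)

```text
time_s: 8.9
position: [0.5458, 0.2586, 0.1353]
tool_rot: [[-0.999, 0.035, 0.0], [0.035, 0.999, 0.0], [-0.0, 0.0, -1.0]]
ft_force: [0.1, -1.6, -0.3]
grip_width: -0.0002
```

Emit:
move_arm(
  moves=[
    [0,-8,0,0],
    [0,-20,-5,0],
    [10,-25,-30,0],
    [40,-25,-60,0],
    [80,-20,-90,0],
    [80,-20,-95,0],
    [80,-20,-95,0],
  ],
)

```text
time_s: 9.6
position: [0.4652, 0.241, 0.232]
tool_rot: [[-0.999, 0.035, 0.004], [0.035, 0.999, 0.001], [-0.004, 0.001, -1.0]]
ft_force: [0.5, -0.6, -0.9]
grip_width: 0.0003
```

```bash
python3 - <<'E'
from h import *
o=env.observe();print(o['position'],o['time_s'],o['ft_force'])
im=env.get_image("scene");cv2.imwrite(f"pics/scene8.png",im[:,:,::-1])
b=blobs(im,(100,240,140,280))['blue'];print(b)
for p,a in b: print(atz("scene",p,.145))
cv2.imwrite("pics/s10.png",cv2.resize(im[120:240,160:300],None,fx=5,fy=5,interpolation=2)[:,:,::-1])
# predicted
k=env.get_calibration("scene");E=k['extrinsics'];f=210/np.tan(np.radians(k['fovy']/2))
for s in (.25,.29,.32,.36):
  for fo in(-.03,0.,.03):
    l=.138;m=np.array([l*np.sin(fo),l*np.sin(s),.012+l*np.sqrt(1-np.sin(fo)**2-np.sin(s)**2)])
    w=np.array([.5435+m[0]+.033*m[1],.243-.033*m[0]+m[1],m[2]]);c=E[:3,:3]@w+E[:3,3]
    print(s,fo,k['cy']-f*c[1]/-c[2],k['cx']+f*c[0]/-c[2])
w=np.array([.5435,.243,.15]);c=E[:3,:3]@w+E[:3,3];print("up",k['cy']-f*c[1]/-c[2],k['cx']+f*c[0]/-c[2])
E
```

```text
[0.46523023 0.24095962 0.23203889] 9.6 [ 0.47138144 -0.63160644 -0.89841323]
[(array([154.29927007, 209.68613139]), np.int32(137))]
[0.5427873 0.282353  0.145    ]
0.25 -0.03 155.36025231658812 210.3762243217912
0.25 0.0 154.55250561520924 211.6718425762959
0.25 0.03 153.790592872535 212.96841549106307
0.29 -0.03 154.94609168854396 209.01465626024756
0.29 0.0 154.1420681875025 210.3081987430237
0.29 0.03 153.3841973845073 211.60290612065887
0.32 -0.03 154.69021888082005 208.01880828665486
0.32 0.0 153.88889273673067 209.3106386048513
0.32 0.03 153.13400108486863 210.603798921247
0.36 -0.03 154.42180771968708 206.72650692457495
0.36 0.0 153.6239462431784 208.01585238951458
0.36 0.03 152.87295529914425 209.30675863567546
up 158.9954774766756 220.91464392410296
```

View pics/s10.png

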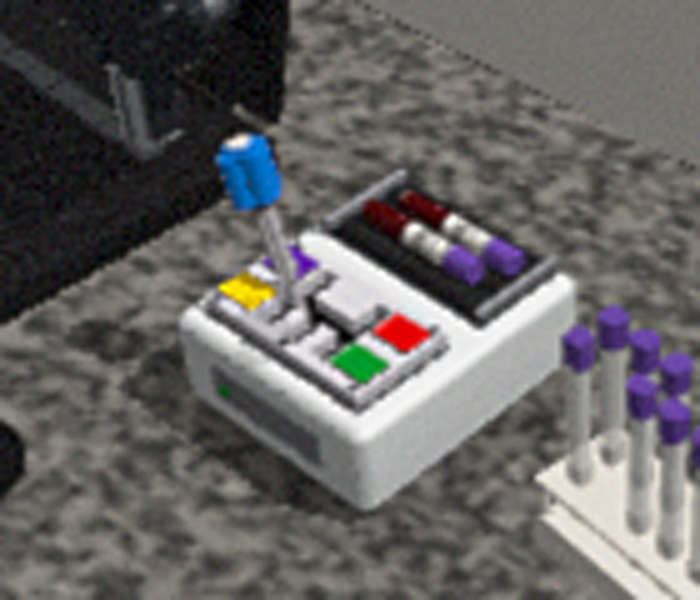

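Emit:
move_arm(
  moves=[
    [0,-8,0,0],
    [-40,-8,0,0],
    [-80,-8,10,0],
    [-80,-8,40,0],
    [-80,-8,70,0],
    [-80,-8,97,0],
    [-80,4,97,0],
    [-80,12,97,0],
    [-80,15,97,0],
    [-80,18,97,0],
    [-80,19.5,97,0],
    [-80,19.5,97,0],
  ],
)

```text
time_s: 10.85
position: [0.5459, 0.2581, 0.134]
tool_rot: [[-0.999, 0.035, 0.001], [0.035, 0.999, 0.0], [-0.001, 0.0, -1.0]]
ft_force: [0.4, 0.5, 0.1]
grip_width: 0.0001
```

Now 4 mm further left, then off to the right, back and low behind the knob.

Emit:
move_arm(
  moves=[
    [0,1.5,0,0],
    [0,3,0,0],
    [0,4,0,0],
    [0,4,0,0],
  ],
)

```text
time_s: 11.25
position: [0.5458, 0.2619, 0.1332]
tool_rot: [[-0.999, 0.035, -0.0], [0.035, 0.999, -0.0], [0.0, -0.0, -1.0]]
ft_force: [0.0, -2.1, 0.1]
grip_width: 0.0005
```

Emit:
move_arm(
  moves=[
    [0,-8,0,0],
    [0,-20,-5,0],
    [10,-25,-30,0],
    [40,-25,-60,0],
    [80,-15,-90,0],
    [85,0,-95,0],
    [85,15,-95,0],
    [85,24,-95,0],
    [85,24,-95,0],
  ],
)

```text
time_s: 12.15
position: [0.4621, 0.2894, 0.2272]
tool_rot: [[-0.999, 0.034, -0.002], [0.034, 0.999, -0.0], [0.002, -0.001, -1.0]]
ft_force: [-0.2, -0.6, 0.5]
grip_width: -0.0001
```

```bash
python3 - <<'E'
from h import *
o=env.observe();print(o['position'],o['time_s'],o['ft_force'])
im=env.get_image("scene");cv2.imwrite(f"pics/scene9.png",im[:,:,::-1])
b=blobs(im,(100,240,140,280))['blue'];print(b)
cv2.imwrite("pics/s11.png",cv2.resize(im[120:240,160:300],None,fx=5,fy=5,interpolation=2)[:,:,::-1])
E
```

```text
[0.46213725 0.28944372 0.22716815] 12.15 [-0.15975849 -0.61011074  0.54297927]
[(array([154.0070922 , 208.88652482]), np.int32(141))]
```

View pics/s11.png

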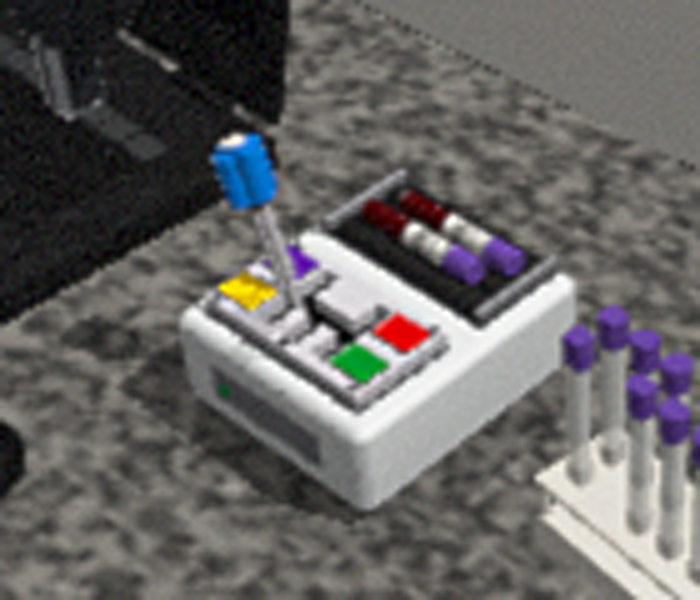

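Emit:
move_arm(
  moves=[
    [0,0,25,0],
    [0,0,50,0],
    [0,0,75,0],
    [0,0,105,0],
    [-15,0,105,0],
    [-30,0,105,0],
    [-45,0,105,0],
    [-52,0,105,0],
    [-57,0,105,0],
    [-62,0,105,0],
    [-66,0,105,0],
    [-70,0,105,0],
    [-74,0,105,0],
    [-78,0,105,0],
    [-78,0,105,0],
  ],
)

```text
time_s: 13.7
position: [0.5402, 0.2862, 0.1233]
tool_rot: [[-0.999, 0.035, 0.0], [0.035, 0.999, 0.0], [-0.0, 0.0, -1.0]]
ft_force: [-1.6, 0.8, 1.1]
grip_width: 0.0002
```

```bash
python3 - <<'E'
from h import *
o=env.observe();print(o['position'],o['time_s'],o['ft_force'])
im=env.get_image("scene");cv2.imwrite(f"pics/scene10.png",im[:,:,::-1])
b=blobs(im,(100,240,140,280))['blue'];print(b)
cv2.imwrite("pics/s12.png",cv2.resize(im[120:240,160:300],None,fx=5,fy=5,interpolation=2)[:,:,::-1])
E
```

```text
[0.54016938 0.28622068 0.12326731] 13.7 [-1.61125995  0.82742827  1.12210201]
[(array([153.26666667, 216.85      ]), np.int32(60))]
```

View pics/s12.png

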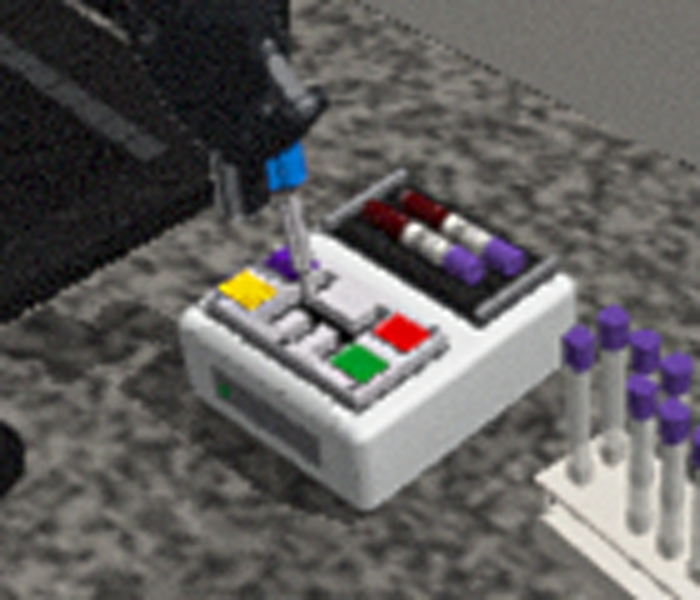

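Emit:
move_arm(
  moves=[
    [-4,0,0,0],
    [-8,0,0,0],
    [-11,0,0,0],
    [-13,0,0,0],
    [-15,0,0,0],
    [-15,0,0,0],
  ],
)

```text
time_s: 14.35
position: [0.5549, 0.2857, 0.1232]
tool_rot: [[-0.999, 0.035, -0.0], [0.035, 0.999, 0.0], [0.0, 0.0, -1.0]]
ft_force: [-1.8, -0.4, -1.0]
grip_width: -0.0001
```

Emit:
move_arm(
  moves=[
    [-1,0,0,0],
    [-2,0,0,0],
    [-2,0,0,0],
  ],
)

```text
time_s: 14.65
position: [0.5568, 0.2856, 0.1233]
tool_rot: [[-0.999, 0.035, 0.0], [0.035, 0.999, 0.0], [-0.0, 0.0, -1.0]]
ft_force: [-1.9, 0.4, -2.2]
grip_width: -0.0002
```

Emit:
move_arm(
  moves=[
    [-1,0,0,0],
    [-2,0,0,0],
    [-2,0,0,0],
  ],
)

```text
time_s: 14.95
position: [0.5588, 0.2855, 0.1233]
tool_rot: [[-0.999, 0.035, 0.0], [0.035, 0.999, 0.0], [-0.0, 0.0, -1.0]]
ft_force: [-2.4, 0.0, -1.5]
grip_width: 0.0002
```

Emit:
move_arm(
  moves=[
    [-1,0,0,0],
    [-2,0,0,0],
    [-2,0,0,0],
  ],
)

```text
time_s: 15.25
position: [0.5606, 0.2854, 0.1232]
tool_rot: [[-0.999, 0.035, -0.001], [0.035, 0.999, -0.0], [0.001, -0.0, -1.0]]
ft_force: [-3.7, 0.2, -1.5]
grip_width: -0.0
```

Emit:
move_arm(
  moves=[
    [-1,0,0,0],
    [-2,0,0,0],
    [-2,0,0,0],
  ],
)

```text
time_s: 15.55
position: [0.5619, 0.2854, 0.1229]
tool_rot: [[-0.999, 0.035, -0.003], [0.035, 0.999, -0.0], [0.003, -0.0, -1.0]]
ft_force: [-6.7, -0.2, -1.4]
grip_width: -0.0
```

```bash
python3 - <<'E'
from h import *
o=env.observe();print(o['position'],o['time_s'],o['ft_force'])
im=env.get_image("scene");cv2.imwrite(f"pics/scene11.png",im[:,:,::-1])
b=blobs(im,(100,240,140,280))['blue'];print(b)
cv2.imwrite("pics/s13.png",cv2.resize(im[120:240,160:300],None,fx=5,fy=5,interpolation=2)[:,:,::-1])
E
```

```text
[0.5618656  0.28538181 0.12294901] 15.55 [-6.71296867 -0.15483919 -1.35344383]
[(array([150.07352941, 223.57352941]), np.int32(68))]
```

View pics/s13.png

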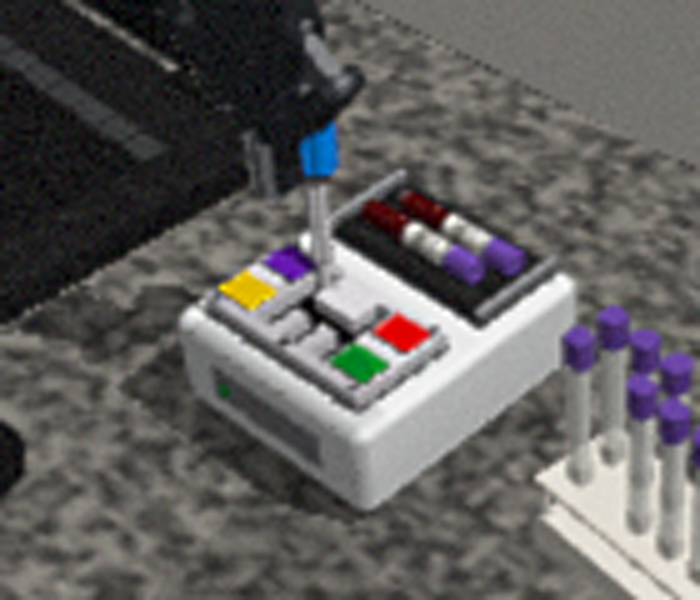

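Emit:
move_arm(
  moves=[
    [-1.5,0,0,0],
    [-2,0,0,0],
    [-2,0,0,0],
  ],
)

```text
time_s: 15.9
position: [0.563, 0.2853, 0.1228]
tool_rot: [[-0.999, 0.034, -0.005], [0.034, 0.999, -0.001], [0.005, -0.001, -1.0]]
ft_force: [-10.1, -0.2, -0.6]
grip_width: 0.0001
```

Emit:
move_arm(
  moves=[
    [5,0,0,0],
    [15,0,0,0],
    [30,0,0,0],
    [55,0,-20,0],
    [80,0,-50,0],
    [100,0,-90,0],
    [110,0,-110,0],
    [110,0,-110,0],
    [110,0,-110,0],
  ],
)

```text
time_s: 16.8
position: [0.455, 0.2892, 0.2335]
tool_rot: [[-0.999, 0.035, 0.002], [0.035, 0.999, 0.0], [-0.002, 0.0, -1.0]]
ft_force: [-0.4, 0.3, -1.0]
grip_width: -0.0001
```

```bash
python3 - <<'E'
from h import *
o=env.observe();print(o['position'],o['time_s'],o['ft_force'])
im=env.get_image("scene");cv2.imwrite(f"pics/scene12.png",im[:,:,::-1])
b=blobs(im,(100,240,140,280))['blue'];print(b)
t=env.get_image("top");print(blobs(t,(140,230,155,230))['blue'])
S=[cv2.resize(i,None,fx=3.2,fy=3.2,interpolation=2)[:,:,::-1] for i in (im[120:240,175:295],t[130:250,130:250])]
cv2.imwrite("pics/s14.png",np.hstack(S))
k=env.get_calibration("scene");E=k['extrinsics'];f=210/np.tan(np.radians(k['fovy']/2))
for s in (.30,.33,.36):
  for fo in(.2,.25,.3):
    l=.138;m=np.array([l*np.sin(fo),l*np.sin(s),.012+l*np.sqrt(1-np.sin(fo)**2-np.sin(s)**2)])
    w=np.array([.5435+m[0]+.033*m[1],.243-.033*m[0]+m[1],m[2]]);c=E[:3,:3]@w+E[:3,3]
    print(s,fo,k['cy']-f*c[1]/-c[2],k['cx']+f*c[0]/-c[2])
E
```

```text
[0.4549805  0.28916712 0.23347065] 16.8 [-0.39934671  0.29736123 -0.98575012]
[(array([148.59166667, 222.15833333]), np.int32(120))]
[(array([178.53731343, 162.37313433]), np.int32(134))]
0.3 0.2 149.90515385911303 218.55131416755302
0.3 0.25 149.2049263700444 220.65284519082553
0.3 0.3 148.64149918711124 222.72439185322324
0.33 0.2 149.6929165782417 217.5536866158663
0.33 0.25 149.00118111431462 219.6544590964782
0.33 0.3 148.44721214437808 221.72568494061488
0.36 0.2 149.52778638934643 216.57825226928347
0.36 0.25 148.84496153531853 218.6781377351703
0.36 0.3 148.30101045128214 220.7489329063227
```

View pics/s14.png

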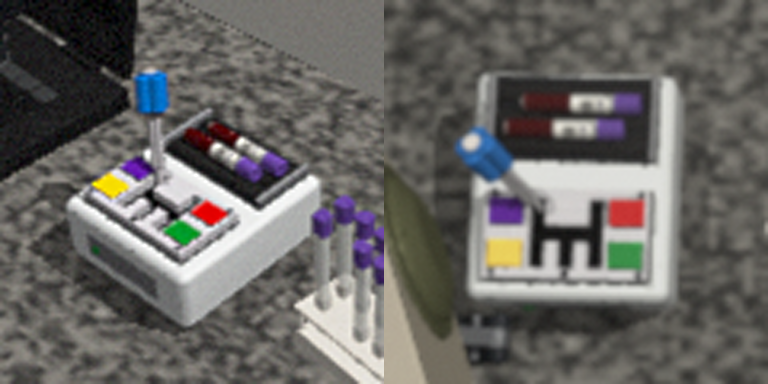

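Both views show the lever home in the far-left slot beside the purple tag. The scene picture gives about side 0.32, fore 0.30, the tubes are in place, and the gripper is clear.

```bash
python3 -c "
from rig import env
print(env.close_job())"
```

```text
the job is handed in; nothing more can be done
None
```

The lever is fully home in the far-left slot beside the purple tag, and I handed the job in at about 17 s of the 43 s allowed.

- **How it was done:** I used only closed fingertips, pushing the knob forward out of park, left along the cross channel in two short pushes, then forward into the slot. It entered no other coloured slot.
- **At the stop:** pushing force rose from about 2 N to 10 N as the finger stopped advancing, so the lever is against its stop.
- **Last images:** after backing off, the scene camera puts the lever at about 0.32 rad left and 0.30 rad forward. The top view shows the stem in the slot by the purple tag and both tubes still on the rollers. The gripper is clear.
- **Not re-checked:** I never moved near the specimen cup or dropper vial, but I did not measure them again at the end.
- **Disagreements:** the trained networks gave low-confidence, scattered tag positions. I used colour blobs from the pictures instead, and these agreed across the top and scene cameras to about 2 mm. The wrist camera differed by up to 6 mm on the two tags partly hidden by the fingers.

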